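# Seat the vial carousel on its keyed drive and shut the sampler's guard door

## Robot

A 6-joint arm with a two-finger parallel gripper is mounted at the origin on the work surface. World frame = base frame: x ahead of the robot, y to its left, z up, the work surface at z = 0. Lengths are in mm, angles in rad, forces in N, time in s.
With the tool pointing down it reaches from about 275 to 1000 mm from the base axis. Payload 8.4 kg.
Tool frame: the origin (TCP) lies midway between the tips of the shut fingers; the grasp point (between the pads) lies 19 mm behind it; y points along the fingers, z is the direction in which the jaws open and shut, and the axes are right-handed (so a half turn about y gives the same grasp; the last joint's range is limited). The gripper opens to 85 mm and grips with 20 to 120 N. Pads are 22 mm wide; open, the fingers measure 114 mm over their backs; the gripper's body (76 mm by 85 mm) begins 54 mm behind the grasp point. The pads swing forward as they close: fully open they stand 13 mm farther back than shut.
Start: joints at [-1.253, 0.353, 1.633, -0, 1.155, -0.002], TCP at [196.484, -593.314, 231.281] pointing down, gripper open.
Joint ranges: [-2.63, 2.63], [-0.92, 2.1], [0.06, 2.66], [-1.3, 4.44], [0, 2.69], [-3.02, 3.02]. Speed limits (rad/s): [2.22, 2.22, 2.79, 3.14, 3.14, 3.14].

## Interface

Orientations are given as [roll, pitch, yaw] about the fixed x, y, z axes, in that order (R = Rz(yaw) Ry(pitch) Rx(roll)).
In Python, from rig import r, imaging gives the robot as it stands. The module is installed in compiled form; this text tells all that it offers.
- The arm moves only by the tool send_rows, never from a script. Its argument "series" is a list of rows, each a list of 6 numbers: the shift along the tool's x, y, z in m, then the turn, a rotation vector about the tool's x, y, z in degrees. In form: [[dx, dy, dz, ax, ay, az], ...]. A call has 1 to 8 rows; each row shifts and turns the commanded pose from where the row before left it, along the tool's axes as they then stand; what a row does not reach is not made up. A row lasts 1/10 s, in which the tool goes at most 50 mm and 8.59 degrees, less where a joint would pass 70% of its speed; a pose out of reach is approached as far as the arm can. A call is refused whole if a number of a shift passes 0.05 or a number of a turn 8.59, either way. A call with a gripper value outside its range is refused whole. "gripper" is the opening, from 0 (shut) to 1 (fully open), set as the call begins (left out, the last holds). The fingers move at their own pace and stop on an object; "squeeze" is the grip in N (left out, the last holds). Time passes only in rows, so rows that do not move let the fingers close. It gives the time, the measured TCP pose, the force and the opening at its end, in the units of the state.
- r.sense(): the state, without advancing time (a new reading comes with each control period).
- imaging.grab_frame(name): name is "side" or "top" or "wrist"; returns a dict with "frame" (384x512x3 uint8, red, green, blue), "depth" (384x512 float32, mm along the optical axis (not along the pixel's ray), 0 where there is no reading), "intrinsics" (3x3 intrinsics, pixels), "origin" and "rotation" of the camera in the world. Camera axes: x right, y down, z forward; pixel columns grow to the right and rows downward; lengths in mm; the calibration is good to about 2 mm. A picture is of the moment at which its call begins.
- r.sign_off(): hands the job in, once; it reports no verdict.
The state is a dict: "clock": time; "qpos": joint angles; "qvel": joint speeds; "joint_efforts": joint torques, N m; "eef_pos": TCP position; "tcp_rot": TCP orientation; "contact_force": force on the tool from outside, world axes, zero at the start; "wrist_torque": the same for the moment, N m; "opening": opening from 0.0 (shut) to 1.0 (fully open).
Only numpy, scipy, OpenCV 4.12 (cv2) and the standard library are available. Lean on these libraries where they do the work, as an engineer would, in place of code of your own. Each camera call takes 0.05 s, during which the arm holds its last target.

## Task

The vial carousel is only resting on top of the sampler's keyed drive. Turn it while pressing until it drops onto the drive keys, and press it fully home on its turntable plate. Then push the guard door shut until it snaps past its roller catch, and leave the other things on the bench where they are.

Things in the scene. Friction and masses are not known exactly. Their poses are not given: they have to be found in the camera images.
- carousel: Loose grey round vial carousel, about 0.45 kg. Origin: centre of its hub's underside, z up its axis. Hub 92 mm across from 0 to 40 mm up; disc 170 mm across, its flat top 46 mm up. The hub's blind bore, 40 mm deep, is already over the spindle (1 mm play). Its underside has three slots 11 mm wide, at 0, 120 and 240 deg about z (the first along +x), one straight below each rib.
- boss (a point): Centre of the flat top, 32 mm wide, of the carousel's tapered boss, 24 mm above the disc. Three radial ribs, 5 mm thick, 22 mm tall, run from the boss to 83 mm from the axis at 0, 120, 240 deg. Fixed vials 12 mm wide, 16 mm tall stand in a ring 75 mm out. Between ribs the disc is bare from 24 to 69 mm out: a closed gripper set down there can push a rib round.
- spindle (a point): Fixed drive: point on its axis on top of the steel turntable plate (where the hub must rest), 56 mm above the bench; z up, x to the sampler's rear. Three keys 8 mm wide, 16 mm tall, 36 mm from the axis at 0, 120, 240 deg about z; the drive does not turn. The carousel rests 16 mm high until its ribs lie over the keys (any of 3 ways, within 2 deg), reached by turning it either way.
- collar (a joint): Stiff rubber collar round the spindle's foot, under the hub: 0 up, 0.010 pushed down level with the plate. It stops the aligned carousel 7 to 10 mm short of home; a downward load of 13 N in all, the carousel's weight of 3 to 6 N included, slides it down, and it stays down.
- sampler: Fixed white sampler base, 300 (x) by 270 mm (y), 50 mm high, origin under its centre, below the spindle; axes as the spindle's. Guard walls reach 80 mm (rear, +x), 110 mm (front) and 125 mm (left, +y) above the bench; the door is on its right. Three dark dots on the white deck, 105 mm from the axis, mark the directions of the drive keys.
- door (a joint): Opening of the aluminium guard door on the sampler's right (-y) side, rad: 0 shut, grows as the free end swings outwards. Turns freely with slight friction down to about 0.07 rad; there its nose meets the sprung roller, which takes about 5 N at the free end to pass; below 0.03 rad the roller snaps it shut against a stop and holds it.
- door_hinge (a point): On the door's upright hinge axis at the height of its top edge, 125 mm above the bench, at the sampler's front right corner. Frame turns with the door: x to its free end, y through the door to its inside, z up. Panel 8 mm thick, centred on this axis, 224 mm long in x (nose to 243 mm), 65 mm high below this point, with an inward lip 15 mm wide along its top.
- door_push (a point): Point on the door's outer face, 185 mm from the hinge and 20 mm below the door's top edge, a good place to push. Frame turns with the door as at the hinge: its +y is the direction to push.
- solvent: Bystander: amber bottle, 60 mm wide, 130 mm tall; origin at the centre of its foot.
- spanner: Bystander: steel spanner 160 mm long lying on the bench; origin at its underside.
- valve: Bystander: small brass valve with steel ends and a black handle, about 75 mm long, 54 mm tall; origin under its centre.
- adapter: Bystander: black power adapter, 110 x 55 x 34 mm; origin under its centre.

How it is judged:
By the outcome, as a careful person would: the job done as asked, in the order asked, and still so for the second after the job is handed in, with the robot touching nothing.
It also fails if it takes over 58 s, if anything falls off the work surface, if the arm or the gripper's body presses on something with over 40 N, if the wrist force passes 120 N, or if a joint passes its speed limit or range.

## Working session

There is one attempt and no reset: what is moved stays moved. The work goes in short steps, Python scripts to look and compute and a tool call to move; the robot and the scene stay as the last step left them, time stands still between calls to the robot, and variables do not carry over. Pictures are saved under pics/ and viewed, and the job is handed in when it is done.

Besides the shell and the picture viewer there is one more tool, called as name(argument=value, ...), one argument or row to a line, values as JSON. send_rows: Moves the arm, as the interface text tells. Its arguments: {"type":"object","properties":{"series":{"type":"array","items":{"type":"array","items":{"type":"number"}}},"gripper":{"type":"number"},"squeeze":{"type":"number"}},"required":["series"]}

```bash
mkdir -p pics; ls; cat > h.py <<'E'
import numpy as np, cv2
from rig import r, imaging
def grab(n,tag):
    f=imaging.grab_frame(n); cv2.imwrite(f'pics/{tag}.png',f['frame'][:,:,::-1]); np.savez(f'{tag}.npz',**{k:np.array(v) for k,v in f.items()}); return f
def cloud(f):
    K=np.array(f['intrinsics']);d=np.array(f['depth']).astype(float);R=np.array(f['rotation']);o=np.array(f['origin'])
    v,u=np.mgrid[:d.shape[0],:d.shape[1]]
    P=np.stack([(u-K[0,2])/K[0,0]*d,(v-K[1,2])/K[1,1]*d,d],-1)@R.T+o
    P[d==0]=np.nan
    return P
def proj(f,p):
    c=(np.array(p)-f['origin'])@np.array(f['rotation']); c=c@np.array(f['intrinsics']).T; return c[...,:2]/c[...,2:]
E
python3 - <<'E'
from h import *
for n in ['side','top','wrist']:
    f=grab(n,n+'0'); print(n,f['origin'],np.array(f['rotation']).round(3).tolist(),f['intrinsics'][0])
print(r.sense())
E
```

```text
pics
side [199.00378626 954.76587206 971.43725769] [-2.269, 0.004, -2.844] [388.42046569   0.         255.64671039]
top [ 406.21629591  -43.00630638 1229.72072782] [-3.06, -0.003, -1.545] [378.29380212   0.         253.75464211]
wrist [ 265.4701531  -569.54011729  372.76603406] [2.856, 0.003, -1.252] [288.11328352   0.         255.25643289]
{'clock': 0.15, 'qpos': array([-1.25341565e+00,  3.53543999e-01,  1.63395258e+00, -2.83476890e-05,
        1.15517137e+00, -2.42777477e-03]), 'qvel': array([-0.00142958, -0.00165007, -0.0022605 ,  0.00148398,  0.00075121,
       -0.0005474 ]), 'joint_efforts': array([ 5.50478489e-04, -6.05638146e+01, -3.42338061e+01,  1.82319951e-05,
        6.09316383e-03, -1.69507160e-06]), 'eef_pos': array([ 196.35583154, -592.98405687,  230.70439958]), 'tcp_rot': array([-1.57187168e+00, -2.33113105e-05, -2.82177273e+00]), 'contact_force': array([ 0.72729323, -0.41156579, -0.19461161]), 'wrist_torque': array([0.01469289, 0.01571822, 0.03639379]), 'opening': 0.9996444326566495}
```

```bash
python3 - <<'E'
s=open('h.py').read()
s=s.replace("def grab(","from scipy.spatial.transform import Rotation as Ro\ndef RR(e): return Ro.from_euler('xyz',e).as_matrix()\ndef grab(",1)
s=s.replace("R=np.array(f['rotation'])","R=RR(f['rotation'])").replace("@np.array(f['rotation'])","@RR(f['rotation'])")
open('h.py','w').write(s)
E
python3 - <<'E'
from h import *
for n in ['side0','top0']:
    f=np.load(n+'.npz'); P=cloud(f); print(n,np.nanpercentile(P[...,2],[1,20,50,80,99]))
E
```

```text
side0 [-744.46166587   -4.25021037    1.83435939  169.91189188  676.40794639]
top0 [-7.58974217e+02 -4.11430922e+00 -4.90125657e-01  2.89184106e+00
  7.93111445e+02]
```

View pics/top0.png

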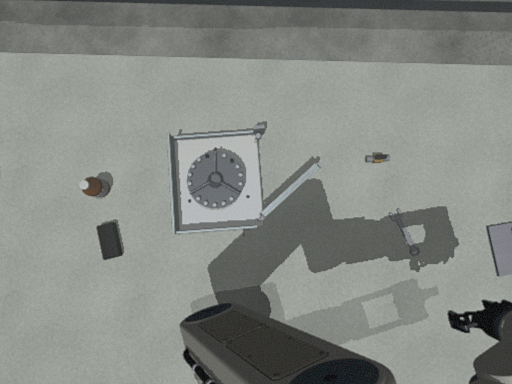

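View pics/side0.png

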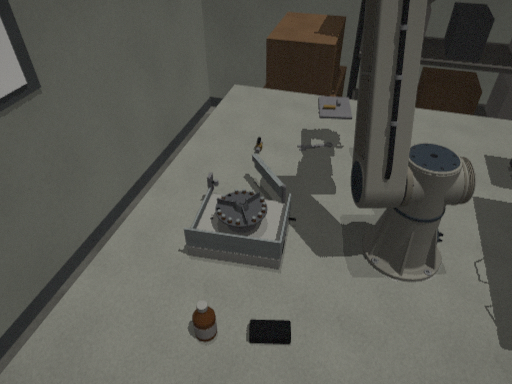

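```bash
python3 - <<'E'
from h import *
f=np.load('top0.npz'); im=f['frame'][110:250,150:340,::-1]
cv2.imwrite('pics/topz.png',cv2.resize(im,None,fx=4.2,fy=4.2,interpolation=cv2.INTER_CUBIC))
P=cloud(f)
for (u,v) in [(216,178),(217,150),(190,200),(248,196),(262,215),(317,160),(200,170),(180,215),(170,135),(175,232),(263,225),(262,128)]:
    print((u,v),P[v,u].round(0))
# boss fit: points z 125..150ish
z=P[...,2]
for lo,hi in [(132,150),(108,123),(45,56),(100,130)]:
    m=(z>lo)&(z<hi); m[:, :165]=0; m[:,330:]=0; m[:120]=0; m[245:]=0
    q=P[m]; print(lo,hi,len(q),q.mean(0).round(1),q.min(0).round(1),q.max(0).round(1))
E
```

```text
(216, 178) [526.  69. 116.]
(217, 150) [623.  75.  47.]
(190, 200) [462. 154.  52.]
(248, 196) [479. -27.  53.]
(262, 215) [420. -70. 128.]
(317, 160) [ 606. -249.    2.]
(200, 170) [549. 117. 115.]
(180, 215) [415. 184.  48.]
(170, 135) [654. 213. 106.]
(175, 232) [364. 184. 110.]
(263, 225) [390. -76.  45.]
(262, 128) [678. -64. 124.]
132 150 297 [517.7  71.4 137.2] [411.5 -69.9 132. ] [602.8 150.3 144.3]
108 123 2621 [514.6  68.3 117.2] [ 361.2 -246.   108. ] [687.7 217.8 123. ]
45 56 4862 [518.2  64.3  49.6] [371.3 -75.5  45. ] [679.6 212.3  55.9]
100 130 3466 [511.5  50.4 118.3] [ 361. -246.  100.] [690.4 217.8 129.9]
```

View pics/topz.png

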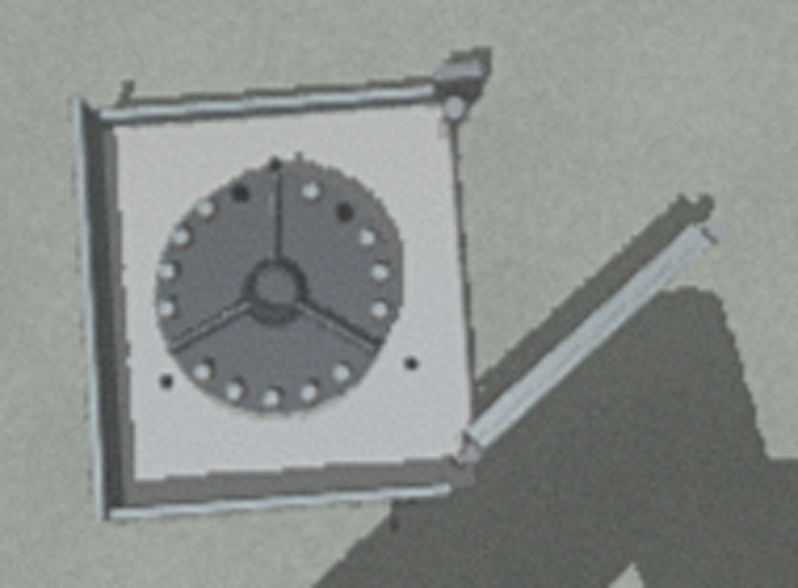

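```bash
cat >> h.py <<'E'
def ray(f,uv,z):
    K=np.array(f['intrinsics']);uv=np.atleast_2d(uv).astype(float)
    d=np.c_[(uv[:,0]-K[0,2])/K[0,0],(uv[:,1]-K[1,2])/K[1,1],np.ones(len(uv))]@RR(f['rotation']).T
    o=np.array(f['origin']); return o+d*((z-o[2])/d[:,2])[:,None]
E
python3 - <<'E'
from h import *
f=np.load('top0.npz')
g=f['frame'].astype(float).mean(2)
def blob(u,v,w=3):
    p=g[v-w:v+w+1,u-w:u+w+1]; W=np.clip(np.percentile(p,70)-p-25,0,None); vv,uu=np.mgrid[v-w:v+w+1,u-w:u+w+1]; return (W*uu).sum()/W.sum(),(W*vv).sum()/W.sum()
a=blob(189,201,4);b=blob(248,196,4);c=np.array([150+276/4.2-.4,110+163/4.2-.4])
D=ray(f,[a,b,c],50); print(a,b,c,D.round(1))
# center: all 105 from axis, a-b distance should be 182
print(np.linalg.norm(D[0]-D[1]),np.linalg.norm(D[0]-D[2]),np.linalg.norm(D[1]-D[2]))
C=D.mean(0);print('C',C, [np.degrees(np.arctan2(*(d-C)[1::-1])).round(1) for d in D])
rib=ray(f,np.array([[150+x/4.2-.4,110+y/4.2-.4] for x,y in [(279,172),(172,349),(380,344)]]),140)
B=ray(f,[[150+274/4.2-.4,110+285/4.2-.4]],142)[0];print('boss',B,[np.degrees(np.arctan2(*(d-B)[1::-1])).round(1) for d in rib],[np.linalg.norm(d[:2]-B[:2]).round(1) for d in rib])
E
```

```text
(np.float64(189.48367346938772), np.float64(200.14234693877552)) (np.float64(247.42962507682853), np.float64(196.12046711739396)) [215.31428571 148.40952381] [[461.6 155.6  50. ]
 [478.9 -24.8  50. ]
 [627.   80.6  50. ]]
181.1873767273871 181.57916875857748 181.78937288729026
C [522.51374664  70.46251248  50.        ] [np.float64(125.6), np.float64(-114.6), np.float64(5.5)]
boss [524.80874234  69.44569049 142.        ] [np.float64(-0.4), np.float64(123.7), np.float64(-117.6)] [np.float64(79.1), np.float64(82.6), np.float64(83.5)]
```

send_rows(
  series=[
    [0.008,-0.006,-0.042,0,-4,0],
    [0.008,-0.006,-0.042,0,-4,0],
    [0.008,-0.006,-0.042,0,-4,0],
    [0.008,-0.006,-0.042,0,-4,0],
    [0.008,-0.006,-0.042,0,-4,0],
    [0.008,-0.006,-0.042,0,-4,0],
    [0.008,-0.006,-0.042,0,-4,0],
    [0.008,-0.006,-0.042,0,-4,0],
  ],
  gripper=0.15,
)

```text
clock: 0.95
eef_pos: [-35.0, -345.2, 279.4]
tcp_rot: [-1.571, -0.0, -2.259]
contact_force: [-1.1, -0.8, -0.3]
opening: 0.147
```

send_rows(
  series=[
    [0.009,-0.002,-0.039,0,-4,0],
    [0.009,-0.002,-0.039,0,-4,0],
    [0.009,-0.002,-0.039,0,-4,0],
    [0.009,-0.002,-0.039,0,-4,0],
    [0.009,-0.002,-0.036,0,-4,0],
    [0.009,-0.002,-0.036,0,-4,0],
    [0.009,-0.002,-0.036,0,-4,0],
    [0.009,-0.002,-0.036,0,-4,0],
  ],
)

```text
clock: 1.75
eef_pos: [-332.8, -280.2, 295.3]
tcp_rot: [-1.571, -0.0, -1.703]
contact_force: [0.1, -0.4, 0.0]
opening: 0.147
```

send_rows(
  series=[
    [0.007,0,-0.035,0,-4,0],
    [0.007,0,-0.035,0,-4,0],
    [0.007,0,-0.035,0,-4,0],
    [0.007,0,-0.035,0,-4,0],
    [0,0,0,0,0,0],
    [0,0,0,0,0,0],
  ],
)

```text
clock: 2.35
eef_pos: [-471.5, -304.5, 294.4]
tcp_rot: [-1.569, 0.001, -1.427]
contact_force: [-0.2, 0.9, 0.6]
opening: 0.146
```

```bash
python3 - <<'E'
from h import *
f=grab('wrist','w1'); s=r.sense(); print(s['clock'],s['eef_pos'],s['tcp_rot'],s['opening'],f['origin'],f['rotation'],s['contact_force'])
E
```

```text
2.4 [-470.80248561 -304.46985046  294.70482037] [-1.56919183e+00  5.50218899e-04 -1.42661615e+00] 0.14864448164973854 [-480.84437797 -232.77289535  436.65645266] [ 2.85804502e+00 -1.79100560e-03  1.42627225e-01] [ 1.04632408  0.26980061 -0.21693365]
```

View pics/w1.png

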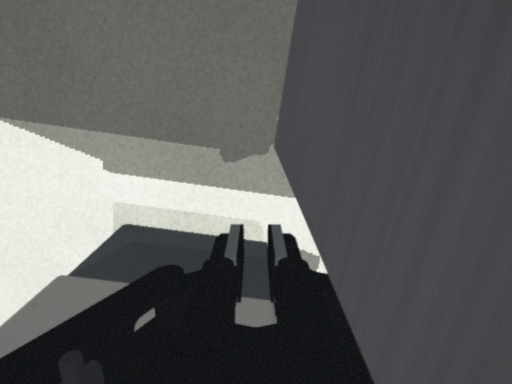

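```bash
cat >> h.py <<'E'
def plan(way,yaws,cur=None):
    """world waypoint positions and yaws -> rounded tool rows (tool down)"""
    s=r.sense(); p=np.array(s['eef_pos']) if cur is None else np.array(cur[0],float); y=s['tcp_rot'][2] if cur is None else cur[1]
    out=[]
    for w,yy in zip(way,yaws):
        tx=np.array([np.cos(y),np.sin(y),0]); tz=np.array([-np.sin(y),np.cos(y),0]); d=np.array(w)-p
        row=[round(d@tx/1000,3),round(-d[2]/1000,3),round(d@tz/1000,3),0,round(-np.degrees((yy-y+np.pi)%(2*np.pi)-np.pi),1),0]
        out.append(row); p=p+1000*(row[0]*tx+row[2]*tz)-np.array([0,0,1000*row[1]]); y=y-np.radians(row[4])
    for i in range(0,len(out),8): print(out[i:i+8])
    print('end',p.round(1),round(y,4))
E
python3 - <<'E'
from h import *
s=r.sense(); print(s['qpos'])
p=s['eef_pos'];a0=np.arctan2(p[1],p[0]);r0=np.hypot(*p[:2]);y0=s['tcp_rot'][2]
n=32;e=np.array([595,75]);a1=np.arctan2(e[1],e[0]);r1=np.hypot(*e)
t=np.linspace(0,1,n+1)[1:]
rad=np.where(t<.75,r0+(470-r0)*np.clip(t*5,0,1),470+(r1-470)*(t-.75)/.25)
# uniform-ish arc length
wt=1/rad; c=np.cumsum(wt); c/=c[-1]; a=a0+(a1-a0)*c
W=np.c_[rad*np.cos(a),rad*np.sin(a),p[2]+0*a+15*np.sin(np.pi*t)]
print(np.linalg.norm(np.diff(np.vstack([p,W]),axis=0),axis=1).max())
plan(W,y0+(0.1-y0)*t)
E
```

```text
[-2.57031346e+00  1.97854464e-01  1.69869902e+00  1.72838493e-04
  1.24672746e+00 -2.71454838e+00]
44.45184947926313
[[np.float64(0.031), np.float64(-0.001), np.float64(0.032), 0, np.float64(-2.7), 0], [np.float64(0.03), np.float64(-0.002), np.float64(0.032), 0, np.float64(-2.8), 0], [np.float64(0.03), np.float64(-0.001), np.float64(0.034), 0, np.float64(-2.7), 0], [np.float64(0.028), np.float64(-0.002), np.float64(0.034), 0, np.float64(-2.7), 0], [np.float64(0.026), np.float64(-0.001), np.float64(0.035), 0, np.float64(-2.8), 0], [np.float64(0.026), np.float64(-0.001), np.float64(0.037), 0, np.float64(-2.7), 0], [np.float64(0.029), np.float64(-0.002), np.float64(0.03), 0, np.float64(-2.7), 0], [np.float64(0.031), np.float64(-0.001), np.float64(0.028), 0, np.float64(-2.8), 0]]
[[np.float64(0.03), np.float64(-0.001), np.float64(0.028), 0, np.float64(-2.7), 0], [np.float64(0.029), np.float64(-0.0), np.float64(0.03), 0, np.float64(-2.7), 0], [np.float64(0.028), np.float64(-0.001), np.float64(0.031), 0, np.float64(-2.8), 0], [np.float64(0.026), np.float64(-0.001), np.float64(0.032), 0, np
[... 995 characters left out ...]
7), 0]]
[[np.float64(0.023), np.float64(0.001), np.float64(0.038), 0, np.float64(-2.7), 0], [np.float64(0.021), np.float64(0.002), np.float64(0.038), 0, np.float64(-2.8), 0], [np.float64(0.02), np.float64(0.001), np.float64(0.04), 0, np.float64(-2.7), 0], [np.float64(0.019), np.float64(0.001), np.float64(0.039), 0, np.float64(-2.7), 0], [np.float64(0.017), np.float64(0.002), np.float64(0.041), 0, np.float64(-2.8), 0], [np.float64(0.017), np.float64(0.001), np.float64(0.04), 0, np.float64(-2.7), 0], [np.float64(0.015), np.float64(0.002), np.float64(0.042), 0, np.float64(-2.7), 0], [np.float64(0.015), np.float64(0.001), np.float64(0.041), 0, np.float64(-2.8), 0]]
end [595.1  74.9 294.7] 0.1005
```

send_rows(
  series=[
    [0.031,-0.001,0.032,0,-2.7,0],
    [0.03,-0.002,0.032,0,-2.8,0],
    [0.03,-0.001,0.034,0,-2.7,0],
    [0.028,-0.002,0.034,0,-2.7,0],
    [0.026,-0.001,0.035,0,-2.8,0],
    [0.026,-0.001,0.037,0,-2.7,0],
    [0.029,-0.002,0.03,0,-2.7,0],
    [0.031,-0.001,0.028,0,-2.8,0],
  ],
)

```text
clock: 3.2
eef_pos: [-150.8, -443.2, 306.8]
tcp_rot: [-1.571, -0.0, -1.041]
contact_force: [-0.3, 0.2, 0.3]
opening: 0.154
```

send_rows(
  series=[
    [0.03,-0.001,0.028,0,-2.7,0],
    [0.029,0,0.03,0,-2.7,0],
    [0.028,-0.001,0.031,0,-2.8,0],
    [0.026,-0.001,0.032,0,-2.7,0],
    [0.026,0,0.033,0,-2.7,0],
    [0.023,-0.001,0.034,0,-2.8,0],
    [0.023,0,0.035,0,-2.7,0],
    [0.021,0,0.035,0,-2.7,0],
  ],
)

```text
clock: 4.0
eef_pos: [173.2, -435.8, 310.5]
tcp_rot: [-1.571, -0.001, -0.661]
contact_force: [0.6, -1.1, -0.3]
opening: 0.148
```

send_rows(
  series=[
    [0.019,0,0.037,0,-2.8,0],
    [0.018,0,0.037,0,-2.7,0],
    [0.017,0.001,0.039,0,-2.7,0],
    [0.014,0,0.038,0,-2.8,0],
    [0.014,0.001,0.04,0,-2.7,0],
    [0.011,0.001,0.039,0,-2.7,0],
    [0.01,0,0.041,0,-2.8,0],
    [0.009,0.001,0.04,0,-2.7,0],
  ],
)

```text
clock: 4.8
eef_pos: [414.2, -218.2, 306.6]
tcp_rot: [-1.571, -0.001, -0.279]
contact_force: [-0.6, -0.5, 0.2]
opening: 0.147
```

send_rows(
  series=[
    [0.023,0.001,0.038,0,-2.7,0],
    [0.021,0.002,0.038,0,-2.8,0],
    [0.02,0.001,0.04,0,-2.7,0],
    [0.019,0.001,0.039,0,-2.7,0],
    [0.017,0.002,0.041,0,-2.8,0],
    [0.017,0.001,0.04,0,-2.7,0],
    [0.015,0.002,0.042,0,-2.7,0],
    [0.015,0.001,0.041,0,-2.8,0],
  ],
)

```text
clock: 5.6
eef_pos: [593.1, 78.0, 295.4]
tcp_rot: [-1.571, 0.0, 0.104]
contact_force: [0.5, 0.8, 0.0]
opening: 0.153
```

send_rows(
  series=[
    [0,0,0,0,0,0],
    [0,0,0,0,0,0],
    [0,0,0,0,0,0],
  ],
)

```text
clock: 5.9
eef_pos: [592.9, 75.2, 295.5]
tcp_rot: [-1.571, 0.0, 0.101]
contact_force: [0.1, -0.1, -0.3]
opening: 0.149
```

```bash
python3 - <<'E'
from h import *
f=grab('wrist','w2'); s=r.sense(); print(s['clock'],s['eef_pos'],s['tcp_rot'],s['qpos'],s['opening'],f['origin'],f['rotation'],s['contact_force'])
E
```

```text
5.95 [593.09712978  74.83002736 295.57489188] [-1.57109188e+00  7.34593151e-05  1.00492392e-01] [ 1.23164334e-01  2.56879957e-01  1.62100872e+00 -3.08224763e-04
  1.26378413e+00 -1.54803124e+00] 0.14934054103333258 [522.83153256  69.08021503 437.64356153] [ 2.85639694e+00 -9.23215538e-04  1.67078619e+00] [-0.40896902 -0.33914345  0.26141252]
```

View pics/w2.png

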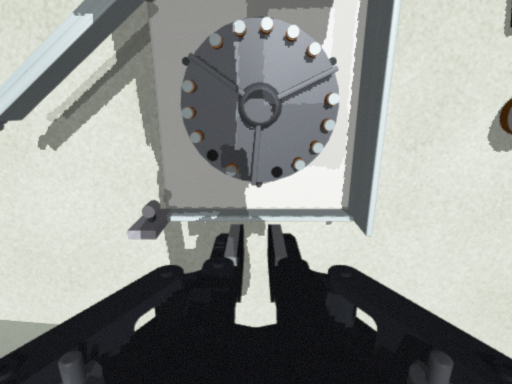

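```bash
python3 - <<'E'
from h import *
f=np.load('w2.npz')
im=f['frame'][:215,150:370,::-1]
cv2.imwrite('pics/w2z.png',cv2.resize(im,None,fx=2.75,fy=2.75,interpolation=cv2.INTER_CUBIC))
P=cloud(f); z=P[...,2]
for lo,hi in [(138,150),(112,123)]:
    m=(z>lo)&(z<hi); m[:,:170]=0;m[:,350:]=0;m[190:]=0
    q=P[m]; print(lo,len(q),q.mean(0),q.min(0),q.max(0),np.median(q[:,2]))
m=(z>112)&(z<122); m[:,:170]=0;m[:,350:]=0;m[200:]=0
(cx,cy),rad=cv2.minEnclosingCircle(P[m][:,:2].astype(np.float32)); print('disc',cx,cy,rad)
E
```

```text
138 1338 [522.15400876  73.83593858 139.59068192] [481.14921446   1.4597779  138.00492666] [607.86541401 145.9447513  142.94703228] 139.52122047361817
112 17128 [521.33457741  73.7005691  117.60604809] [440.59538264 -10.00980821 114.46287466] [609.63791556 158.97679958 122.99580775] 117.58058094397131
disc 524.9072875976562 74.45352935791016 85.00401306152344
```

View pics/w2z.png

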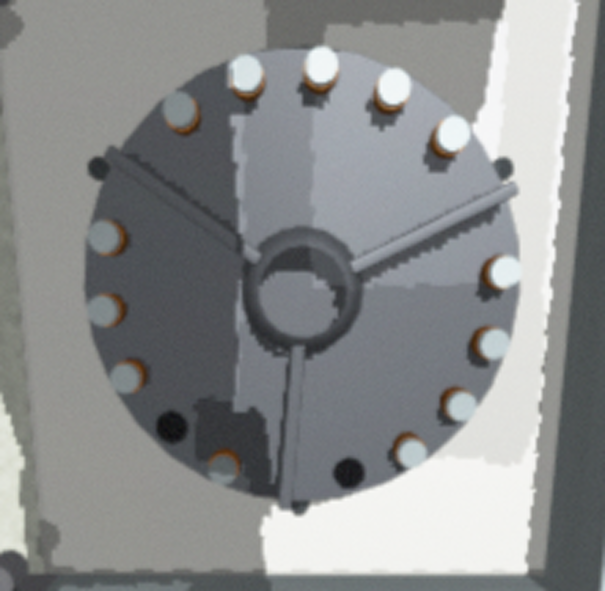

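```bash
python3 - <<'E'
from h import *
f=np.load('w2.npz'); P=cloud(f); z=P[...,2]
S=2.75
def zz(x,y): return [150+(x+.5)/S-.5,(y+.5)/S-.5]
D=ray(f,[zz(299,507),zz(98,168),zz(503,168)],50); C=D.mean(0)
print('dots',D.round(1),[np.linalg.norm(D[i]-D[i-1]).round(1) for i in range(3)],C.round(1),np.degrees(np.arctan2((D-C)[:,1],(D-C)[:,0])).round(1))
B=np.array([524.9,74.45]); 
m=(z>137)&(z<143); q=P[m]; rr=np.hypot(*(q[:,:2]-B).T); q=q[(rr>30)&(rr<68)]; an=np.degrees(np.arctan2(q[:,1]-B[1],q[:,0]-B[0]))
for k in (0,120,-120):
    s=abs((an-k+180)%360-180)<25
    qq=q[s][:,:2]; c=qq.mean(0); u=np.linalg.svd(qq-c)[2][0]; u*=np.sign(u@(c-B)); off=np.cross(u,B-c); print(k,s.sum(),np.degrees(np.arctan2(u[1],u[0])).round(2),c.round(1),'offset',off.round(2))
R=ray(f,[zz(287,503),zz(514,190),zz(110,153)],140); bt=ray(f,[zz(298,305)],142)[0]; print(bt,np.degrees(np.arctan2((R-bt)[:,1],(R-bt)[:,0])).round(1), np.linalg.norm((R-bt)[:,:2],axis=1))
E
```

```text
dots [[630.8  84.7  50. ]
 [481.6 -22.   50. ]
 [463.3 160.   50. ]] [np.float64(183.6), np.float64(183.4), np.float64(182.9)] [525.2  74.2  50. ] [   5.7 -114.4  125.8]
0 172 1.17 [573.2  75.2] offset 0.28
120 212 121.34 [499.7 116.7] offset 0.44
-120 215 -119.12 [501.3  31.2] offset -0.44
[529.90640056  72.84473403 142.        ] [   2.6  123.  -122.2] [74.73365835 84.78874245 82.39866629]<stdin>:11: DeprecationWarning: Arrays of 2-dimensional vectors are deprecated. Use arrays of 3-dimensional vectors instead. (deprecated in NumPy 2.0)
```

send_rows(
  series=[
    [-0.01,0.02,0.001,0,0,0],
    [-0.01,0.03,0.0015,0,0,0],
    [0,0.035,0,0,0,0],
    [0,0.03,0,0,0,0],
    [0,0.02,0,0,0,0],
    [0,0.01,0,0,0,0],
    [0,0,0,0,0,0],
    [0,0,0,0,0,0],
  ],
  gripper=0.18,
)

```text
clock: 6.75
eef_pos: [574.3, 75.7, 151.3]
tcp_rot: [-1.571, -0.001, 0.101]
contact_force: [0.1, -0.3, 0.7]
opening: 0.174
```

```bash
python3 - <<'E'
from h import *
f=grab('wrist','w3'); s=r.sense(); print(s['clock'],s['eef_pos'],s['tcp_rot'],s['opening'],s['contact_force'])
E
```

```text
6.8 [574.56487535  75.88900259 151.60995062] [-1.57074701 -0.00196907  0.10104117] 0.18271779517121478 [ 0.45441139 -0.0049858   0.10989961]
```

View pics/w3.png

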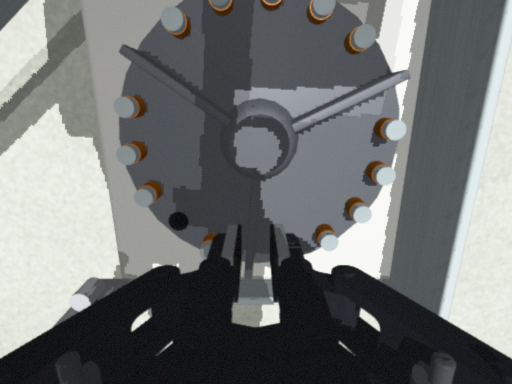

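```bash
python3 - <<'E'
import cv2
im=cv2.imread('pics/w3.png')[170:310,190:330]; cv2.imwrite('pics/w3z.png',cv2.resize(im,None,fx=4,fy=4,interpolation=cv2.INTER_CUBIC))
E
```

```text
(no output)
```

View pics/w3z.png

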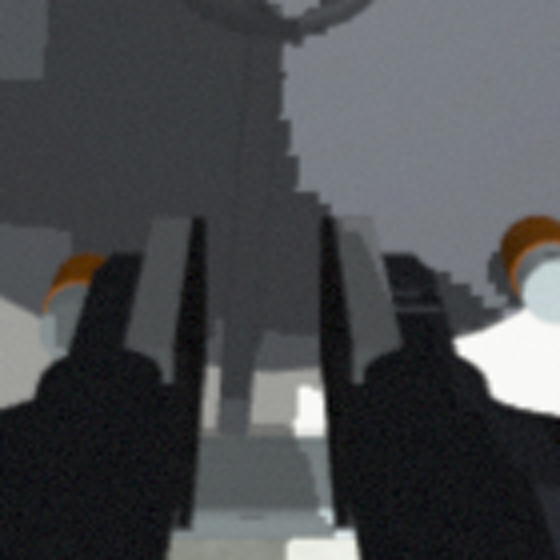

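send_rows(
  series=[
    [0,0,-0.0025,0,0,0],
    [0,0.01,0,0,0,0],
    [0,0.01,0,0,0,0],
    [0,0.007,0,0,0,0],
    [0,0.003,0,0,0,0],
    [0,0,0,0,0,0],
    [0,0,0,0,0,0],
  ],
)

```text
clock: 7.5
eef_pos: [574.0, 73.7, 120.2]
tcp_rot: [-1.571, 0.0, 0.102]
contact_force: [-0.9, -0.1, 0.0]
opening: 0.18
```

```bash
python3 - <<'E'
from h import *
f=grab('wrist','w4'); s=r.sense(); print(s['clock'],s['eef_pos'],s['tcp_rot'],s['opening'],s['contact_force'])
im=cv2.imread('pics/w4.png')[50:330,110:400]; cv2.imwrite('pics/w4z.png',cv2.resize(im,None,fx=2,fy=2,interpolation=cv2.INTER_CUBIC))
E
```

```text
7.55 [574.20081567  73.72320396 120.43879982] [-1.57076662e+00 -3.00946697e-04  1.01716243e-01] 0.1801242483470306 [ 6.12707183e-04 -2.55727945e-01  1.46905581e+00]
```

View pics/w4z.png

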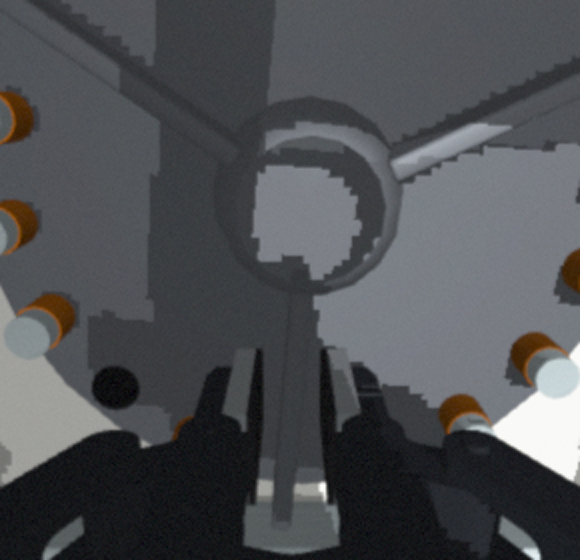

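send_rows(
  series=[
    [0,0.001,0,0,0,0],
    [0,0.001,0,0,0,0],
    [0,0.001,0,0,0,0],
    [0,0,0,0,0,0],
  ],
)

```text
clock: 7.95
eef_pos: [574.5, 73.7, 117.9]
tcp_rot: [-1.571, -0.001, 0.102]
contact_force: [-0.6, -0.7, 6.3]
opening: 0.181
```

send_rows(
  series=[
    [0,0.001,0,0,0,0],
    [0,0.001,0,0,0,0],
    [0,0,0,0,0,0],
  ],
)

```text
clock: 8.25
eef_pos: [575.7, 73.7, 117.2]
tcp_rot: [-1.571, -0.004, 0.102]
contact_force: [-0.9, -2.1, 14.9]
opening: 0.182
```

send_rows(
  series=[
    [0,-0.0005,0.001,0,0,0],
    [0,0,0.001,0,0,0],
    [0,0,0.001,0,0,0],
    [0,0,0.001,0,0,0],
  ],
)

```text
clock: 8.65
eef_pos: [574.6, 77.4, 116.9]
tcp_rot: [-1.571, -0.002, 0.102]
contact_force: [-0.4, -0.1, 0.8]
opening: 0.183
```

```bash
python3 - <<'E'
from h import *
f=grab('wrist','w5'); s=r.sense(); print(s['clock'],s['eef_pos'],s['tcp_rot'],s['opening'],s['contact_force'],s['wrist_torque'])
im=cv2.imread('pics/w5.png')[50:330,110:400]; cv2.imwrite('pics/w5z.png',cv2.resize(im,None,fx=2,fy=2,interpolation=cv2.INTER_CUBIC))
E
```

```text
8.7 [574.05982956  77.64871716 116.36570806] [-1.57080709e+00 -1.24972263e-03  1.01486272e-01] 0.17896913211019433 [-0.11982102  0.0864435  -0.44192735] [ 0.04959662  0.00456994 -0.00775363]
```

View pics/w5z.png

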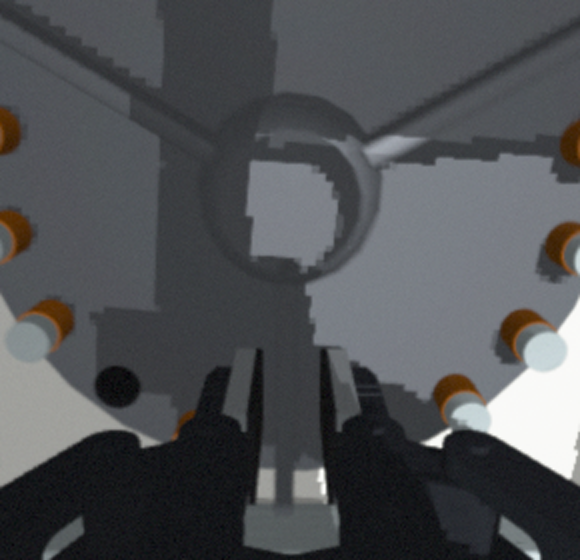

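```bash
cat > chk.py <<'E'
from h import *
import sys
f=np.load(sys.argv[1]+'.npz'); P=cloud(f); z=P[...,2]
B=np.array([525,74.4]); rr=np.hypot(P[...,0]-B[0],P[...,1]-B[1])
m=(rr>30)&(rr<65)&(z>85)&(z<122); m[230:]=0; an=np.degrees(np.arctan2(P[...,1]-B[1],P[...,0]-B[0]))
m0=m&(z<122)
for lo in range(-180,180,30):
    s=m0&(an>=lo)&(an<lo+30)
    if s.sum()>50: print(lo,s.sum(),np.median(z[s]).round(2))
md=np.median(z[m0]);print('disc',md,'boss',np.nanmedian(z[rr<12]))
q=P[(z>md+18)&(z<md+25)&(rr>30)&(rr<68)]; 
an=np.degrees(np.arctan2(q[:,1]-B[1],q[:,0]-B[0]))
for k in (0,120,-120):
    s=abs((an-k+180)%360-180)<25
    if s.sum()<30: continue
    qq=q[s][:,:2]; c=qq.mean(0); u=np.linalg.svd(qq-c)[2][0]; u*=np.sign(u@(c-B)); print(k,s.sum(),np.degrees(np.arctan2(u[1],u[0])).round(2))
E
python3 chk.py w5; python3 chk.py w2
```

```text
-180 4329 109.48
-150 4038 109.31
-120 2565 109.4
-90 3095 109.53
-60 2677 109.87
-30 1265 110.19
0 906 110.48
30 2254 110.73
60 3001 110.74
90 3375 110.51
120 2985 110.18
150 4286 109.78
disc 109.92379604911525 boss 110.06624981326549
0 1071 6.28
120 1221 124.7
-120 1168 -115.21
-180 903 117.52
-150 820 117.45
-120 703 117.47
-90 775 117.53
-60 720 117.54
-30 653 117.56
0 593 117.57
30 714 117.62
60 752 117.59
90 732 117.67
120 760 117.59
150 895 117.6
disc 117.56249700918653 boss 117.54889373900355
0 171 1.21
120 213 121.23
-120 215 -119.12
```

send_rows(
  series=[
    [0,-0.01,-0.001,0,0,0],
    [0,-0.015,0,0,0,0],
    [0,-0.015,0,0,0,0],
    [-0.015,0,0.001,0,0,0],
    [-0.02,0,0.001,0,0,0],
    [-0.014,0,0.001,0,0,0],
    [0,0,0,0,0,0],
  ],
)

```text
clock: 9.4
eef_pos: [523.2, 74.6, 156.5]
tcp_rot: [-1.571, 0.0, 0.102]
contact_force: [-0.3, -0.9, -0.6]
opening: 0.177
```

send_rows(
  series=[
    [0,0,0,0,0,0],
    [0,0.005,0,0,0,0],
    [0,0.005,0,0,0,0],
    [0,0.005,0,0,0,0],
    [0,0,0,0,0,0],
  ],
  gripper=0,
)

```text
clock: 9.9
eef_pos: [524.2, 74.5, 139.6]
tcp_rot: [-1.571, 0.002, 0.102]
contact_force: [0.7, -0.0, 0.1]
opening: -0.002
```

```bash
python3 - <<'E'
from h import *
f=grab('wrist','w6'); s=r.sense(); print(s['clock'],s['eef_pos'],s['tcp_rot'],s['opening'],s['contact_force'],s['wrist_torque'])
E
python3 chk.py w6
```

```text
9.95 [524.34735223  74.56996665 140.03623522] [-1.57088174e+00  1.38389538e-03  1.01638919e-01] -0.004330195739801903 [ 0.11423581 -0.30242309 -0.33138259] [0.02600005 0.02235158 0.08101847]
-180 2458 109.81
-150 2340 109.76
-120 1329 110.08
-90 981 109.72
60 236 109.78
90 1437 109.87
120 2041 110.04
150 2430 109.85
disc 109.85730440181605 boss 193.51743089869632
0 70 3.59
120 741 124.66
-120 735 -115.17
```

View pics/w6.png

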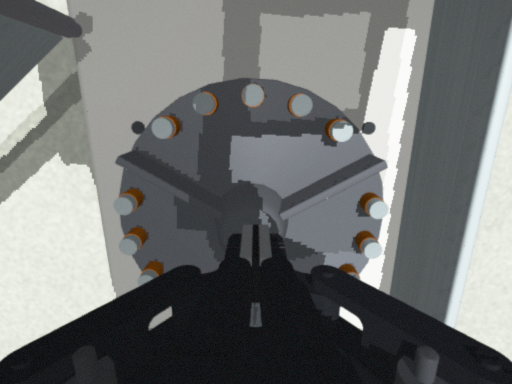

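send_rows(
  series=[
    [0,0.003,0,0,0,0],
    [0,0.002,0,0,0,0],
    [0,0.002,0,0,0,0],
    [0,0.001,0,0,0,0],
    [0,0,0,0,0,0],
  ],
)

```text
clock: 10.45
eef_pos: [524.7, 74.7, 133.0]
tcp_rot: [-1.571, -0.0, 0.102]
contact_force: [-1.4, -0.5, 3.5]
opening: 0.004
```

send_rows(
  series=[
    [0,0.001,0,0,0,0],
    [0,0.001,0,0,0,0],
    [0,0.001,0,0,0,0],
    [0,0,0,0,0,0],
  ],
)

```text
clock: 10.85
eef_pos: [524.8, 74.7, 130.1]
tcp_rot: [-1.571, -0.0, 0.102]
contact_force: [-0.9, 0.6, 5.0]
opening: 0.001
```

send_rows(
  series=[
    [0,0.001,0,0,0,0],
    [0,0.001,0,0,0,0],
    [0,0.001,0,0,0,0],
    [0,0.001,0,0,0,0],
    [0,0,0,0,0,0],
  ],
)

```text
clock: 11.35
eef_pos: [524.8, 74.7, 126.1]
tcp_rot: [-1.571, -0.0, 0.102]
contact_force: [-0.7, 0.4, 4.9]
opening: -0.002
```

send_rows(
  series=[
    [0,0.001,0,0,0,0],
    [0,0.001,0,0,0,0],
    [0,0,0,0,0,0],
  ],
)

```text
clock: 11.65
eef_pos: [524.8, 74.7, 125.9]
tcp_rot: [-1.571, -0.001, 0.102]
contact_force: [-9.7, -1.6, 27.8]
opening: 0.001
```

send_rows(
  series=[
    [0,-0.01,0,0,0,0],
    [0,-0.03,0,0,0,0],
    [0,-0.04,0,0,0,0],
    [0.02,-0.04,0,0,0,0],
    [0.03,-0.03,0,0,0,0],
    [0.02,-0.015,0,0,0,0],
    [0,0,0,0,0,0],
    [0,0,0,0,0,0],
  ],
)

```text
clock: 12.45
eef_pos: [593.7, 81.6, 288.1]
tcp_rot: [-1.571, 0.001, 0.102]
contact_force: [0.0, -0.1, -0.9]
opening: 0.001
```

```bash
python3 - <<'E'
from h import *
f=grab('wrist','w7'); g=grab('top','t7'); s=r.sense(); print(s['clock'],s['eef_pos'],s['tcp_rot'],s['qpos'],s['contact_force'])
E
python3 chk.py w7
```

```text
12.55 [592.67844394  81.55384863 287.29097661] [-1.57088047  0.00291623  0.10167288] [ 1.34229987e-01  2.65415470e-01  1.62803808e+00  1.14041418e-05
  1.25105653e+00 -1.53824294e+00] [-0.29243722  0.00556658  0.0130472 ]
-180 860 101.57
-150 832 101.54
-120 618 101.59
-90 734 101.57
-60 692 101.58
-30 660 101.57
0 528 101.6
30 687 101.63
60 712 101.64
90 766 101.7
120 655 101.65
150 853 101.61
disc 101.60179723361767 boss 101.61170507264143
0 172 5.1
120 198 124.76
-120 201 -115.26
```

View pics/w7.png

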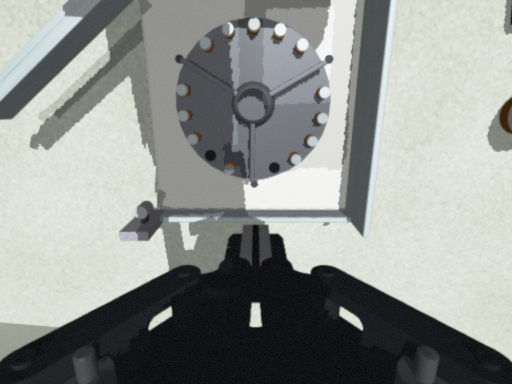

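View pics/t7.png

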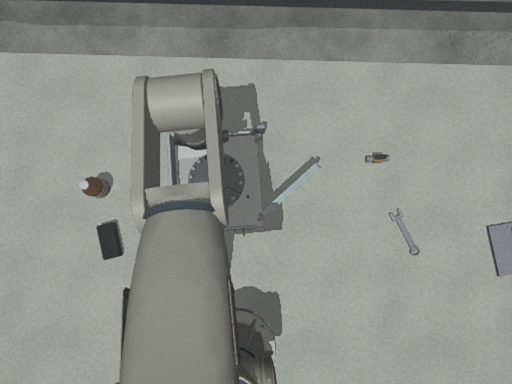

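```bash
python3 - <<'E'
from h import *
f=np.load('top0.npz'); P=cloud(f); z=P[...,2]
m=(z>112)&(z<135); m[:,:255]=0; m[:,325:]=0; m[:150]=0; m[222:]=0
q=P[m]; print(len(q),q.min(0),q.max(0))
c,(w,h),a=cv2.minAreaRect(q[:,:2].astype(np.float32)); print(c,w,h,a); 
box=cv2.boxPoints((c,(w,h),a)); print(box.round(1))
c=q[:,:2].mean(0);u=np.linalg.svd(q[:,:2]-c)[2][0]; print(np.degrees(np.arctan2(u[1],u[0])))
f=np.load('w7.npz'); P=cloud(f); z=P[...,2]; m=(z>119)&(z<132); m[:,150:]=0; m[130:]=0
q=P[m]; print('w',len(q),q.min(0),q.max(0)); c=q[:,:2].mean(0);u=np.linalg.svd(q[:,:2]-c)[2][0]; print(c,np.degrees(np.arctan2(u[1],u[0])),np.nanmedian(q[:,2]))
n=np.array([-u[1],u[0]]); print(np.percentile((q[:,:2]-c)@n,[1,99]))
E
```

```text
499 [ 408.54855203 -245.21195132  112.56738644] [582.33329948 -64.11975657 133.65685807]
(498.17083740234375, -149.4113006591797) 21.38810920715332 246.67721557617188 44.25674057006836
[[ 404.4  -68.5]
 [ 576.6 -245.2]
 [ 591.9 -230.3]
 [ 419.8  -53.6]]
133.81709961980047
w 2968 [ 445.67723457 -184.91123965  120.65402865] [549.92604953 -75.11177218 127.01277766]
[ 489.83873771 -133.03452828] -46.59278719895374 124.26344240494979
[-10.47619189   8.47113295]
```

```bash
python3 - <<'E'
from h import *
s=r.sense();p=s['eef_pos'];y0=s['tcp_rot'][2]
t=np.linspace(0,1,19)[1:]
e=np.array([501.4,-234.9,260.]);W=p+(e-p)*t[:,None]
plan([list(map(float,w)) for w in W],y0+(-2.385-y0)*t)
E
```

```text
[[np.float64(-0.007), np.float64(0.002), np.float64(-0.017), 0, np.float64(7.9), 0], [np.float64(-0.004), np.float64(0.001), np.float64(-0.018), 0, np.float64(7.9), 0], [np.float64(-0.002), np.float64(0.002), np.float64(-0.018), 0, np.float64(7.9), 0], [np.float64(0.0), np.float64(0.001), np.float64(-0.018), 0, np.float64(8.0), 0], [np.float64(0.003), np.float64(0.002), np.float64(-0.018), 0, np.float64(7.9), 0], [np.float64(0.006), np.float64(0.001), np.float64(-0.018), 0, np.float64(7.9), 0], [np.float64(0.008), np.float64(0.002), np.float64(-0.016), 0, np.float64(7.9), 0], [np.float64(0.01), np.float64(0.001), np.float64(-0.015), 0, np.float64(7.9), 0]]
[[np.float64(0.012), np.float64(0.002), np.float64(-0.014), 0, np.float64(7.9), 0], [np.float64(0.014), np.float64(0.001), np.float64(-0.012), 0, np.float64(8.0), 0], [np.float64(0.015), np.float64(0.002), np.float64(-0.01), 0, np.float64(7.9), 0], [np.float64(0.017), np.float64(0.001), np.float64(-0.008), 0, np.float64(7.9), 0], [np.float64(0.017), np.float64(0.002), np.float64(-0.005), 0, np.float64(7.9), 0], [np.float64(0.019), np.float64(0.001), np.float64(-0.003), 0, np.float64(7.9), 0], [np.float64(0.018), np.float64(0.002), np.float64(-0.0), 0, np.float64(7.9), 0], [np.float64(0.018), np.float64(0.001), np.float64(0.002), 0, np.float64(7.9), 0]]
[[np.float64(0.018), np.float64(0.002), np.float64(0.005), 0, np.float64(8.0), 0], [np.float64(0.017), np.float64(0.001), np.float64(0.007), 0, np.float64(7.9), 0]]
end [ 501.4 -235.4  260.3] -2.3854
```

send_rows(
  series=[
    [-0.007,0.002,-0.017,0,7.9,0],
    [-0.004,0.001,-0.018,0,7.9,0],
    [-0.002,0.002,-0.018,0,7.9,0],
    [0,0.001,-0.018,0,8,0],
    [0.003,0.002,-0.018,0,7.9,0],
    [0.006,0.001,-0.018,0,7.9,0],
    [0.008,0.002,-0.016,0,7.9,0],
    [0.01,0.001,-0.015,0,7.9,0],
  ],
)

```text
clock: 13.35
eef_pos: [552.2, -59.1, 275.5]
tcp_rot: [-1.573, 0.001, -1.009]
contact_force: [-0.2, -0.6, -0.1]
opening: 0.003
```

send_rows(
  series=[
    [0.012,0.002,-0.014,0,7.9,0],
    [0.014,0.001,-0.012,0,8,0],
    [0.015,0.002,-0.01,0,7.9,0],
    [0.017,0.001,-0.008,0,7.9,0],
    [0.017,0.002,-0.005,0,7.9,0],
    [0.019,0.001,-0.003,0,7.9,0],
    [0.018,0.002,0,0,7.9,0],
    [0.018,0.001,0.002,0,7.9,0],
  ],
)

```text
clock: 14.15
eef_pos: [511.4, -199.7, 263.5]
tcp_rot: [-1.573, -0.0, -2.114]
contact_force: [0.2, 0.6, -1.0]
opening: 0.002
```

send_rows(
  series=[
    [0.018,0.002,0.005,0,8,0],
    [0.017,0.001,0.007,0,7.9,0],
    [0,0.01,0,0,0,0],
    [0,0.03,0,0,0,0],
    [0,0,0,0,0,0],
    [0,0,0,0,0,0],
  ],
)

```text
clock: 14.75
eef_pos: [502.1, -234.3, 221.0]
tcp_rot: [-1.573, -0.001, -2.383]
contact_force: [-0.1, -0.2, 0.3]
opening: -0.002
```

```bash
python3 - <<'E'
from h import *
f=grab('wrist','w8'); s=r.sense(); print(s['clock'],s['eef_pos'],s['tcp_rot'],s['qpos'],s['contact_force'])
P=cloud(f); z=P[...,2]; m=(z>119)&(z<132); m[260:]=0
q=P[m]; print('w',len(q),q.min(0),q.max(0)); 
cv2.imwrite('pics/w8m.png',(m*255).astype(np.uint8))
E
```

```text
14.8 [ 502.88323407 -234.64056282  221.98204852] [-1.57147409e+00 -1.42397283e-04 -2.38359827e+00] [-4.39338525e-01  2.54517478e-01  1.79377746e+00  1.29092994e-04
  1.09398071e+00  3.73404184e-01] [-0.26131483 -0.75566095  0.63405919]
w 6678 [ 409.90449631 -230.74728953  119.2750084 ] [581.19852366 -59.86405326 129.75341213]
```

View pics/w8.png

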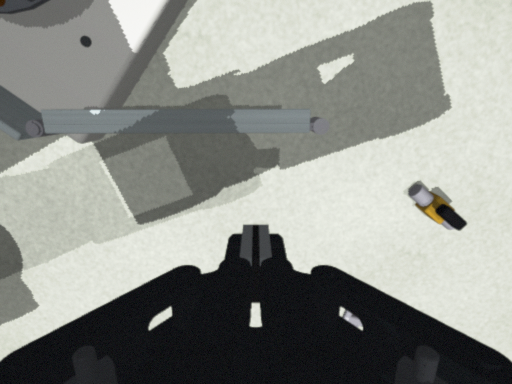

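View pics/w8m.png

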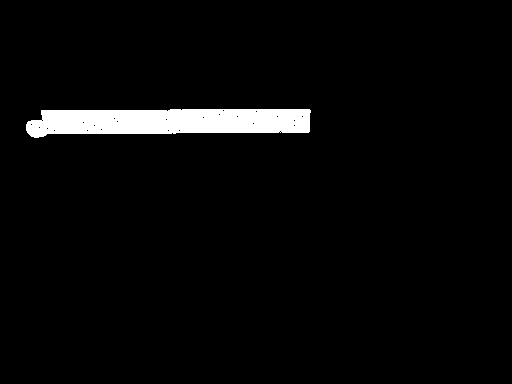

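```bash
python3 - <<'E'
from h import *
f=np.load('w8.npz');P=cloud(f); z=P[...,2]; m=(z>119)&(z<132); m[260:]=0; m[:,:50]=0
q=P[m][:,:2]; c=q.mean(0);u=np.linalg.svd(q-c)[2][0]; u*=np.sign(u[0]); n=np.array([-u[1],u[0]])
print('ang',np.degrees(np.arctan2(u[1],u[0])),'across',np.percentile((q-c)@n,[1,99]))
H=ray(f,[[35.5,129]],125)[0][:2]; N=ray(f,[[319,125]],110)[0][:2]
print(H,N,np.linalg.norm(N-H), 'hinge along/across',(H-c)@u,(H-c)@n,'nose',(N-c)@n)
p=r.sense()['eef_pos'][:2]; print('tcp rel hinge',(p-H)@u,(p-H)@n)
E
```

```text
ang -46.2474318793418 across [-9.35581798  9.17999481]
[416.96806479 -67.48112926] [ 579.21538689 -236.02882281] 233.9498205283995 hinge along/across -117.81997783438277 -5.592762077545934 nose -4.954560361516173
tcp rel hinge 180.15901241576375 -53.53898379401736
```

send_rows(
  series=[
    [0,0.03,0,0,0,0],
    [0,0.04,0,0,0,0],
    [0,0.032,0,0,0,0],
    [0,0.02,0,0,0,0],
    [-0.01,0,0,0,0,0],
    [-0.015,0,0,0,0,0],
    [-0.006,0,0,0,0,0],
    [0,0,0,0,0,0],
  ],
)

```text
clock: 15.6
eef_pos: [527.6, -213.3, 101.5]
tcp_rot: [-1.568, 0.001, -2.384]
contact_force: [-0.5, -1.6, 0.2]
opening: 0.001
```

send_rows(
  series=[
    [-0.002,0,0,0,0,0],
    [-0.002,0,0,0,0,0],
    [-0.002,0,0,0,0,0],
    [-0.002,0,0,0,0,0],
  ],
)

```text
clock: 16.0
eef_pos: [531.3, -208.6, 99.9]
tcp_rot: [-1.571, -0.0, -2.386]
contact_force: [-0.4, -0.8, 0.5]
opening: -0.0
```

```bash
python3 - <<'E'
from h import *
f=grab('wrist','w9'); s=r.sense(); print(s['clock'],s['eef_pos'],s['tcp_rot'],s['contact_force'])
E
```

```text
16.05 [ 531.52788393 -208.38010032   99.84783157] [-1.57070640e+00  1.10532961e-04 -2.38571098e+00] [ 0.70827293 -0.86288788  0.04134244]
```

View pics/w9.png

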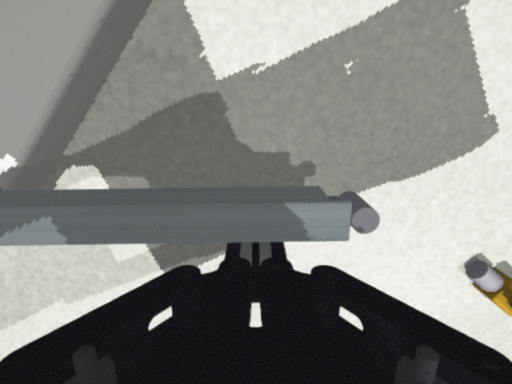

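send_rows(
  series=[
    [-0.007,0,0.0005,0,-2,0],
    [-0.0095,0,0.0005,0,-3,0],
    [-0.0125,0,0.0006,0,-4,0],
    [-0.0125,0,0.0006,0,-4,0],
    [-0.0125,0,0.0006,0,-4,0],
    [-0.0125,0,0.0006,0,-4,0],
    [-0.0095,0,0.0005,0,-3,0],
    [-0.0063,0,0.0005,0,-2,0],
  ],
)

```text
clock: 16.85
eef_pos: [582.8, -143.8, 99.7]
tcp_rot: [-1.571, 0.0, -1.928]
contact_force: [-0.0, -0.0, 0.2]
opening: -0.003
```

```bash
python3 - <<'E'
from h import *
f=grab('wrist','w10'); s=r.sense(); print(s['clock'],s['eef_pos'],s['tcp_rot'],s['contact_force'])
P=cloud(f);z=P[...,2]; m=(z>119)&(z<132); m[240:]=0
H=np.array([416.5,-66]); q=P[m][:,:2]; c=q.mean(0);u=np.linalg.svd(q-c)[2][0]; u*=np.sign(u[0]);print(len(q),'ang',np.degrees(np.arctan2(u[1],u[0])))
d=s['eef_pos'][:2]-H; th=s['tcp_rot'][2]+np.pi; n=np.array([np.cos(th),np.sin(th)]);print('rel',d@[n[1],-n[0]],d@n, np.degrees(th)-90)
E
```

```text
16.9 [ 583.05744792 -143.32842612   99.7253782 ] [-1.57062932e+00  3.76666642e-04 -1.92658055e+00] [ 0.09823241 -0.13103948 -0.172485  ]
13165 ang -16.28865806166676
rel 183.0620255868032 -14.469406788659542 -20.384934179118815
```

View pics/w10.png

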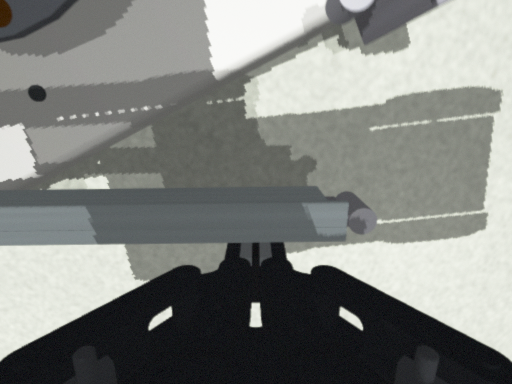

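send_rows(
  series=[
    [-0.0063,0,0.0005,0,-2,0],
    [-0.0095,0,0.0005,0,-3,0],
    [-0.0125,0,0.0006,0,-4,0],
    [-0.0125,0,0.0006,0,-4,0],
    [-0.0095,0,0.0005,0,-3,0],
    [-0.0063,0,0.0003,0,-2,0],
    [-0.0063,0,0.0003,0,-2,0],
    [-0.0032,0,0,0,-1,0],
  ],
)

```text
clock: 17.7
eef_pos: [598.8, -80.6, 99.8]
tcp_rot: [-1.571, 0.0, -1.563]
contact_force: [0.9, 0.0, 0.4]
opening: 0.002
```

send_rows(
  series=[
    [-0.0032,0,0,0,-1,0],
    [-0.0032,0,0,0,-1,0],
  ],
)

```text
clock: 17.9
eef_pos: [598.9, -76.2, 99.9]
tcp_rot: [-1.57, -0.003, -1.528]
contact_force: [0.9, -15.3, -2.9]
opening: 0.001
```

```bash
cat > dr.py <<'E'
from h import *
import sys
f=grab('wrist',sys.argv[1]); s=r.sense(); print(s['clock'],s['eef_pos'],s['tcp_rot'],s['contact_force'])
H=np.array([416.5,-66])
d=s['eef_pos'][:2]-H; th=s['tcp_rot'][2]+np.pi; n=np.array([np.cos(th),np.sin(th)]);print('rel',d@[n[1],-n[0]],d@n, np.degrees(th)-90)
E
python3 dr.py w11
```

```text
17.95 [598.89481537 -76.0116537   99.8513285 ] [-1.57020978 -0.00292406 -1.52729047] [ 1.14639521 -7.58095022 -0.98788844]
rel 181.78679962093955 -17.9349202885761 2.4927020466370635
```

View pics/w11.png

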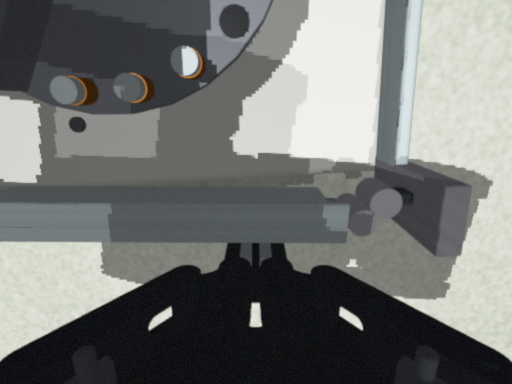

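send_rows(
  series=[
    [-0.002,0,0,0,-0.6,0],
    [-0.002,0,0,0,-0.6,0],
    [0,0,0,0,0,0],
  ],
)

```text
clock: 18.25
eef_pos: [599.0, -72.5, 99.9]
tcp_rot: [-1.57, -0.003, -1.508]
contact_force: [1.1, -9.1, -2.4]
opening: -0.004
```

send_rows(
  series=[
    [-0.002,0,0,0,-0.6,0],
    [-0.002,0,0,0,-0.6,0],
    [0,0,0,0,0,0],
  ],
)

```text
clock: 18.55
eef_pos: [598.9, -67.5, 99.9]
tcp_rot: [-1.569, -0.001, -1.488]
contact_force: [2.8, -4.5, -1.9]
opening: -0.003
```

```bash
python3 dr.py w12
```

```text
18.6 [598.93662888 -67.5146633   99.89661657] [-1.56930063e+00 -1.34298502e-03 -1.48805303e+00] [ 3.53495689 -4.32459649 -2.17306177]
rel 181.68727791692982 -16.587670317159755 4.740841713116708
```

View pics/w12.png

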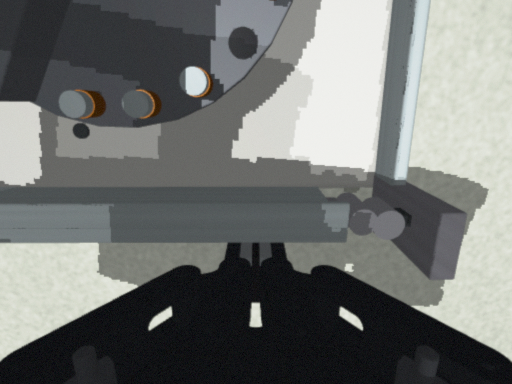

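Passing the roller; continue.

send_rows(
  series=[
    [-0.002,0,0,0,-0.6,0],
    [-0.002,0,0,0,-0.3,0],
    [0,0,0,0,0,0],
  ],
)

```text
clock: 18.9
eef_pos: [598.6, -64.3, 100.0]
tcp_rot: [-1.569, -0.003, -1.471]
contact_force: [2.5, -10.9, -2.8]
opening: -0.001
```

send_rows(
  series=[
    [-0.0015,0,0,0,0,0],
    [-0.0015,0,0,0,0,0],
    [0,0,0,0,0,0],
  ],
)

```text
clock: 19.2
eef_pos: [598.5, -64.2, 100.0]
tcp_rot: [-1.569, -0.007, -1.471]
contact_force: [4.4, -26.6, -4.2]
opening: -0.0
```

```bash
python3 dr.py w13
```

```text
19.25 [598.56672848 -64.18414578 100.03279132] [-1.5691198  -0.00694777 -1.47089952] [  2.6539267  -26.50387591  -4.32993469]
rel 181.34012445911256 -16.350847341358836 5.723665185132333
```

View pics/w13.png

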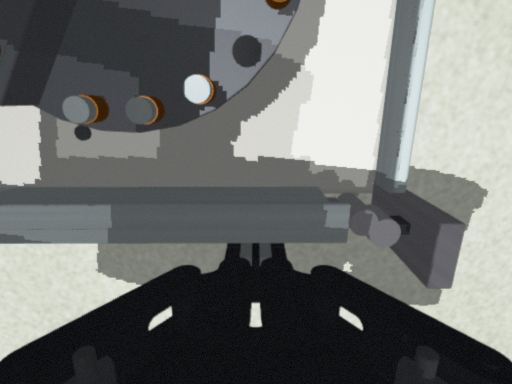

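send_rows(
  series=[
    [0.004,0,0,0,0,0],
    [0.015,0,0,0,0,0],
    [0.03,0,0,0,0,0],
    [0.02,-0.02,0,0,0,0],
    [0,-0.04,0,0,0,0],
    [0,-0.05,0,0,0,0],
    [0,-0.03,0,0,0,0],
    [0,0,0,0,0,0],
  ],
)

```text
clock: 20.05
eef_pos: [606.8, -129.2, 245.1]
tcp_rot: [-1.563, -0.002, -1.473]
contact_force: [0.4, 0.0, 0.1]
opening: 0.0
```

send_rows(
  series=[
    [-0.01,-0.02,-0.01,0,0,0],
    [-0.02,-0.03,-0.02,0,0,0],
    [-0.02,-0.03,-0.03,0,0,0],
    [-0.01,-0.02,-0.02,0,0,0],
    [0,0,0,0,0,0],
    [0,0,0,0,0,0],
    [0,0,0,0,0,0],
  ],
)

```text
clock: 20.75
eef_pos: [518.9, -76.7, 338.3]
tcp_rot: [-1.573, 0.0, -1.473]
contact_force: [0.4, -0.3, 0.4]
opening: 0.002
```

```bash
python3 dr.py w14; python3 chk.py w14; python3 - <<'E'
from h import *
f=np.load('w14.npz');P=cloud(f);z=P[...,2]
C=np.array([525,74.3]);a=np.radians(5.7);ex=np.array([np.cos(a),np.sin(a)]);ey=np.array([-ex[1],ex[0]])
d=P[...,:2]-C; X=d@ex;Y=d@ey
m=(z>119)&(z<132)&(Y<-95)&(Y>-180)&(X>-110)&(X<90); m[230:]=0
q=P[m][:,:2];c=q.mean(0);u=np.linalg.svd(q-c)[2][0];u*=np.sign(u[0]);print(len(q),'door ang',np.degrees(np.arctan2(u[1],u[0])),'Y',np.percentile(Y[m],[1,99]))
grab('top','t14')
E
```

```text
20.8 [518.93459632 -76.68644989 338.17557415] [-1.57295994e+00  5.93865264e-04 -1.47286263e+00] [ 0.23382367 -0.804834   -0.21202381]
rel 100.89887175830054 -20.651014819085542 5.611187705904385
-180 665 101.75
-150 636 101.69
-120 483 101.74
-90 609 101.72
-60 619 101.72
-30 703 101.74
0 507 101.88
30 545 101.81
60 160 101.78
90 104 101.63
120 321 101.85
150 712 101.69
disc 101.74747272291239 boss 101.766950460207
0 203 5.5
120 30 153.98
-120 155 -115.12
2585 door ang 5.602193245492447 Y [-133.05927172 -114.40688554]
```

View pics/w14.png

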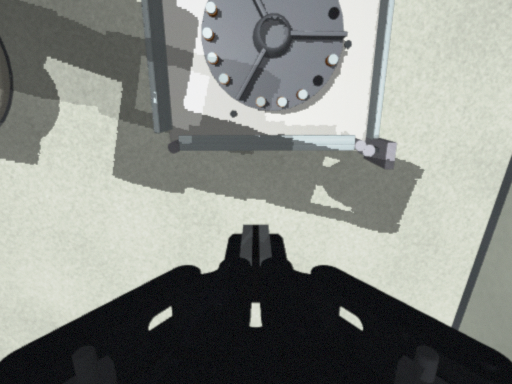

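View pics/t14.png

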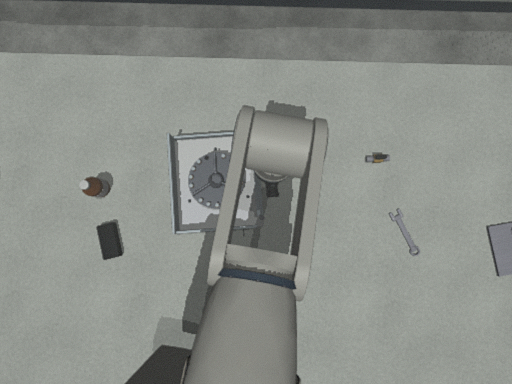

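```bash
python3 -c "
from rig import r
print(r.sign_off())"
```

```text
the job is handed in; nothing more can be done
None
```

The carousel is seated and pressed home, the guard door is shut past its catch, and the job was handed in at about 21 s.

- **Carousel:** I straddled one rib and turned it about 4.5° while pressing, until it dropped onto the keys. I then pressed on the boss until it stopped, at about 28 N. The disc top went from 117.6 mm to 101.7 mm, which is the full 16 mm drop. It lies flat, with the ribs at about 5.5° against the keys at 5.7°.
- **Door:** I swung it from about 0.9 rad past the roller to its stop; in the last push the force rose to 27 N with no further movement. After I backed off, it measured 5.6° against the sampler's 5.7°, so it stayed shut.
- **Bystanders:** the bottle, adapter, valve and spanner look unmoved in the top view. I checked this by eye and did not measure their positions.

**What disagreed or went wrong:**
- The top and wrist cameras differed by about 4 mm on the sampler's position. I worked from the wrist camera.
- My first move swung the arm the wrong way, behind the robot. Measured forces stayed near zero, and I brought it back before starting.

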